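# Close the ready ball valve and hold its end cap pressed home

### The job

One of the two small ball valves standing in the chucks is ready to close: its ball and white seat ring are in, while the other still wears its orange protective plug. Pick up the loose end cap, set it joint face down over the two dowels of the ready valve, and press it down against the springy seat until the two joint faces meet flush all round. Finish still holding the cap firmly pressed home, so that the bolts could be put in; do not let go, and leave the plugged valve, its plug and the other things on the bench alone.

Things in the scene. Friction and masses are not known exactly. Their poses are not given: they have to be found in the camera images.
- cap_center (a point): Loose steel end cap, 54 mm tall, 0.68 kg: square flange 76 x 76 x 12 mm, joint face down, and on it an octagonal hub, 36 mm across flats, 42 mm tall, 22 mm bore. This point: on the axis, 27 mm above the joint face (15 above the flange's top). z up the hub; hub flats face x, y and the diagonals. Two 12 mm dowel holes through the flange at x 0, y +28 and -28 mm; 9 mm bolt holes at its corners.
- cap: The same end cap: origin at the centre of its joint face (underside), same axes. It fits the dowels either way round (half a turn makes no difference); a quarter turn does not fit.
- valve_left: Valve on the left (+y), fixed upright in a round chuck, 112 mm across. Origin on the bench under its axis, z up. Level square joint face 76 x 76 mm, 120 mm above the origin, with a 42 mm pocket in the middle. Two upright 10 mm brass dowels at x 0, y +28 and -28 mm rise 12 mm above the face, the last 5 mm tapering to 4 mm. Stem and open bracket stick out to +x, 107 mm from the axis, below the face.
- valve_right: The same for the valve on the right (-y), of the same build.
- seat_top (a point): Centre of the top of the white seat ring, 40 mm across, with the steel ball showing inside it. It sits on the axis of the ready valve (left or right, it varies), in its pocket, 4 mm proud of the joint face until pressed. Its x and y directions mean nothing.
- seat (a joint): How far the seat ring and ball are pushed down against their spring, in m: 0 = free, 4 mm proud of the joint face; 0.004 = flush with it, as when the cap is home. The spring pushes up with about 8.5 N at 0 and 13.5 N at 0.004, so a cap that is let go rises by 4 mm.
- plug: Bystander: orange plastic plug in the pocket of the valve that is not ready: head 43 mm across, 5 mm thick, lying on the joint face, with a knob 16 mm across and 12 mm tall on it. Origin at the centre of the head's underside.
- wrench: Bystander: flat combination spanner lying on the bench, 190 mm long (along its x axis), 38 mm wide, 8 mm thick; origin at the middle of its underside.
- paste: Bystander: upright jar of assembly paste with a yellow lid, 52 mm across, 62 mm tall; origin at the middle of its underside.
- bracket: Bystander: open rectangular aluminium strap bracket, 55 mm (x) by 48 mm (y) by 44 mm high, standing on the bench; origin on its underside at the middle of its -x side.
Mind the look-alikes: they are no part of the job. Leave any purple or red look-alike of the cap alone.

How it is judged (in metres and radians):
At the end, for the whole second after the job is handed in: Cap on the dowels of the valve with the seat ring: axes within 3 mm, yaw within 0.06 rad (either way round), parallel within 0.03 rad, gap under 1.5 mm, seat pushed over 3.3 mm, cap face pressing on the body (over 0.3 N), fingers on the cap (over 2 N), at rest; plug within 8 mm of its start (((horizontal distance between cap_center and valve_left below 0.003 m and z of cap_center in the frame of valve_left between 0.145 and 0.1485 m and angle between the y axis of cap_center and the y axis of valve_left, either way round below 0.06 rad and angle between the z axis of cap_center and the z axis of valve_left, either way round below 0.03 rad and angle between cap_center's own z axis and vertical below 0.5 rad and contact force between cap and valve_left above 0.3 N and horizontal distance between seat_top and valve_left below 0.01 m) or (horizontal distance between cap_center and valve_right below 0.003 m and z of cap_center in the frame of valve_right between 0.145 and 0.1485 m and angle between the y axis of cap_center and the y axis of valve_right, either way round below 0.06 rad and angle between the z axis of cap_center and the z axis of valve_right, either way round below 0.03 rad and angle between cap_center's own z axis and vertical below 0.5 rad and contact force between cap and valve_right above 0.3 N and horizontal distance between seat_top and valve_right below 0.01 m)) and value of joint seat above 0.0033 m and contact force between the fingers and cap above 2 N and linear speed of cap below 0.01 m/s and distance of plug from where it was at the start of the episode below 0.008 m); the arm keeps its last pose, push and grip.
It fails at once if the cap is put on the plugged valve (contact force between cap and plug above 3 N).
It fails at once if the plug, spanner, jar or bracket is disturbed (moved more than 20 mm) (distance of any of plug, wrench, paste, bracket from where it was at the start of the episode above 0.02 m).
It also fails if it takes over 42 s, if anything falls off the work surface, if the arm or the gripper's body presses on something with over 40 N, if the wrist force passes 120 N, or if a joint passes its speed limit or range.

### The arm

A 6-joint arm with a two-finger parallel gripper is mounted at the origin on the work surface. World frame = base frame: x ahead of the robot, y to its left, z up, the work surface at z = 0. Lengths are in mm, angles in rad, forces in N, time in s.
With the tool pointing down it reaches from about 350 to 775 mm from the base axis. Payload 7.3 kg.
Tool frame: the origin (TCP) lies between the finger pads; the fingertips stand 25 mm ahead of it and the grasp point (between the pads) lies 6 mm ahead of it; z points along the fingers, y is the direction in which the jaws open and shut (so a half turn about z gives the same grasp; the last joint's range is limited). The gripper opens to 92 mm and grips with 3 to 60 N. Pads are 19 mm wide; open, the fingers measure 130 mm over their backs; the gripper's body (75 mm by 190 mm) begins 47 mm behind the grasp point.
Start: joints at [-1.325, 0.342, 1.524, -0, 1.275, -0.146], TCP at [200.496, -485.226, 251.741] pointing down, gripper open.
Joint ranges: [-2.53, 2.53], [-0.77, 2.02], [0.04, 2.7], [-1, 4.14], [0.28, 2.66], [-3.11, 3.11]. Speed limits (rad/s): [2.57, 2.57, 3.14, 3.14, 3.14, 3.14].

### API

Orientations are given as [roll, pitch, yaw] about the fixed x, y, z axes, in that order (R = Rz(yaw) Ry(pitch) Rx(roll)).
In Python, from plant import get_obs, capture, calibration, close_job gives the robot as it stands. The module is installed in compiled form; this text tells all that it offers.
- The arm moves only by the shell command python3 -m jog 'ROWS'. ROWS is JSON, one flat list of numbers, 5 for each row, row after row: the closure, from 0 (fully open) to 1 (shut), then the shift along the tool's x, y, z in mm, then the turn about the tool's z in degrees. In form: [fingers, tx, ty, tz, yaw, fingers, tx, ty, tz, yaw, ...]. A call has 1 to 5 rows; each row shifts and turns the pose as measured when the row begins, along the tool's axes as they then stand; what a row does not reach is not made up. A row lasts 1/10 s, in which the tool goes at most 50 mm and 8.59 degrees, less where a joint would pass 70% of its speed; a pose out of reach is approached as far as the arm can. A call is refused whole if a number of a shift passes 50 or a number of a turn 8.59, either way. A call with a gripper value outside its range is refused whole. The fingers move at their own pace and stop on an object; the grip force is fixed at half the most. Time passes only in rows, so rows that do not move let the fingers close. It gives the time, the measured TCP pose, the force and the opening at its end, in the units of the state.
- get_obs(): the state, without advancing time (a new reading comes with each control period).
- capture(name): name is "side" or "top" or "wrist"; returns (picture, depth): 400x640x3 uint8, red, green, blue; 400x640 float32, mm along the optical axis (not along the pixel's ray), 0 where there is no reading.
- calibration(name): a dict with "fovy" (degrees; the focal length in pixels is half the picture's height over the tangent of half this angle, whatever the lens; pixels are square), "cx", "cy" (the principal point, pixels), "k1" (the pictures are not rectified: a ray, as slopes to the right and down, at radius r is drawn at 1 + k1 r^2 times it, then the intrinsics apply), "R" (3x3) and "t" (3): a world point X has camera coordinates R X + t. Camera axes: x right, y down, z forward; pixel columns grow to the right and rows downward; lengths in mm; the calibration is good to about 2 mm. A picture is of the moment at which its call begins: read the wrist's pose just before it. calibration takes no time and is no camera call; for the wrist camera it gives the pose at the moment of the call.
- close_job(): hands the job in, once; it reports no verdict.
The state is a dict: "time": time; "joint_positions": joint angles; "dq": joint speeds; "tau": joint torques, N m; "tool_pos": TCP position; "tcp_rot": TCP orientation; "contact_force": force on the tool from outside, world axes, zero at the start; "moment": the same for the moment, N m; "grip_width": finger opening in mm.
Only numpy, scipy, OpenCV 4.12 (cv2) and the standard library are available. Lean on these libraries where they do the work, as an engineer would, in place of code of your own. Each camera call takes 0.05 s, during which the arm holds its last target.

## Working session

There is one attempt and no reset: what is moved stays moved. The work goes in short steps, Python scripts to look and compute and a shell command to move; the robot and the scene stay as the last step left them, time stands still between calls to the robot, and variables do not carry over. Pictures are saved under pics/ and viewed, and the job is handed in when it is done.

```bash
mkdir -p pics; python3 - <<'E'
from plant import *
import cv2,numpy as np
print(get_obs())
for n in ("side","top"):
    p,d=capture(n); cv2.imwrite(f"pics/{n}0.png",p[:,:,::-1]); np.save(f"pics/{n}0.npy",d)
    print(n,calibration(n))
E
```

```text
{'time': 0.0, 'joint_positions': array([-1.32500025e+00,  3.42721403e-01,  1.52507061e+00,  2.43553253e-05,
        1.27537735e+00, -1.45976375e-01]), 'dq': array([ 9.15424057e-04, -8.72760523e-05,  2.25528357e-03, -9.20973914e-04,
       -1.58282444e-04,  4.70604064e-04]), 'tau': array([-4.90674047e-04, -4.31242311e+01, -2.44218081e+01,  7.19103660e-02,
        5.59554622e-02, -1.23572936e-04]), 'tool_pos': array([ 200.40275005, -484.82842845,  251.0269108 ]), 'tcp_rot': array([-3.1400361e+00, -2.5238716e-04,  3.9176515e-01]), 'contact_force': array([ 0.12697285, -0.34675605,  0.41978473]), 'moment': array([-0.01173189, -0.01513812, -0.03609023]), 'grip_width': 91.71952080590417}
side {'fovy': 51.830999273451496, 'cx': 324.24676263351404, 'cy': 195.95163360976755, 'k1': -0.045557222211256986, 'R': array([[ 0.99539347, -0.09542825,  0.00923493],
       [-0.06656586, -0.75721551, -0.64976431],
       [ 0.0689987 ,  0.64615642, -0.76007964]]), 't': array([-614.73921455,   81.00268847,  900.18119582])}
top {'fovy': 51.96613998320721, 'cx': 316.82323272662717, 'cy': 198.77720141700308, 'k1': -0.00893257487536991, 'R': array([[ 0.02714626, -0.99959872,  0.00809243],
       [-0.98549997, -0.02811802, -0.1673296 ],
       [ 0.16748999, -0.00343272, -0.9858678 ]]), 't': array([-53.57104443, 610.48286297, 851.89016718])}
```

View pics/side0.png

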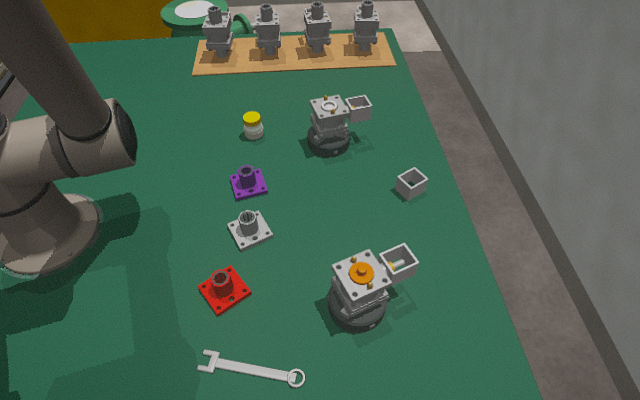

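View pics/top0.png

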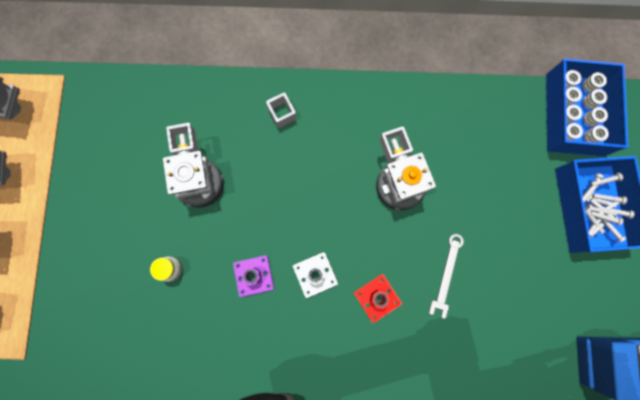

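The ready valve is on the left: it has the white ring, at top (185,172) and side (330,105). The right valve has the orange plug, at top (411,175). There are three cap candidates in the top view: purple (253,275), bare steel (315,275) and red (379,298). The steel one fits the description. I'll confirm that in an enlarged crop and make rough measurements.

```bash
cat > h.py <<'E'
import numpy as np,cv2
from plant import *
def ray(c,u,v):
    f=200/np.tan(np.radians(c['fovy'])/2)
    K=np.array([[f,0,c['cx']],[0,f,c['cy']],[0,0,1]])
    xy=cv2.undistortPoints(np.array([[[u,v]]],float),K,np.array([c['k1'],0,0,0,0.]))[0,0]
    d=c['R'].T@np.array([xy[0],xy[1],1]); o=-c['R'].T@c['t']
    return o,d
def plane(c,u,v,z):
    o,d=ray(c,u,v); return o+d*(z-o[2])/d[2]
def depthpt(c,u,v,D):
    o,d=ray(c,u,v); return o+d*D
def two(c1,p1,c2,p2):
    o1,d1=ray(c1,*p1);o2,d2=ray(c2,*p2)
    s=np.linalg.lstsq(np.stack([d1,-d2],1),o2-o1,rcond=None)[0]
    a=o1+d1*s[0];b=o2+d2*s[1]
    return (a+b)/2,np.linalg.norm(a-b)
def proj(c,X):
    f=200/np.tan(np.radians(c['fovy'])/2)
    K=np.array([[f,0,c['cx']],[0,f,c['cy']],[0,0,1]])
    return cv2.projectPoints(np.array(X,float).reshape(-1,1,3),cv2.Rodrigues(c['R'])[0],c['t'],K,np.array([c['k1'],0,0,0,0.]))[0][:,0]
E
python3 - <<'E'
from h import *
a=cv2.imread('pics/top0.png');b=cv2.imread('pics/side0.png')
A=cv2.resize(a[235:325,225:410],None,fx=4,fy=4,interpolation=2)
B=cv2.resize(a[120:210,150:250],None,fx=4,fy=4,interpolation=2)
C=cv2.resize(b[85:160,290:390],None,fx=4,fy=4,interpolation=2)
cv2.imwrite('pics/cropA.png',A)
im=np.zeros((360,800,3),np.uint8);im[:360,:400]=B;im[:300,400:]=C;cv2.imwrite('pics/cropB.png',im)
ct,cs=calibration('top'),calibration('side')
dt=np.load('pics/top0.npy');ds=np.load('pics/side0.npy')
for n,p,q in (('cap',(316,275),(248,221)),('seat',(185,172),(330,106)),('plugknob',(411,174),(362,268)),('paste',(161,269),(252,118))):
    print(n,two(ct,p,cs,q),depthpt(ct,*p,dt[p[1],p[0]]),depthpt(cs,*q,ds[q[1],q[0]]))
E
```

```text
cap (array([448.47248514, -39.01485477,  41.56140899]), np.float64(3.960282446617259)) [445.89867784 -39.61562385   1.17914619] [452.68485503 -50.34064153  56.659657  ]
seat (array([650.62327062, 235.66384821, 121.05527649]), np.float64(5.350383666676893)) [648.03387712 235.47723156 120.4095967 ] [652.85927131 232.92152668 123.93663778]
plugknob (array([ 657.08541177, -226.06048413,  131.00168608]), np.float64(4.567224517382744)) [ 653.68284972 -225.07942931  135.43914478] [ 657.9151346  -230.5970969   139.66558325]
paste (array([452.13245702, 291.81712725,  53.29560216]), np.float64(4.020583465962067)) [450.23874206 288.5906847   61.22053038] [455.30547927 281.88600201  61.47474939]
```

View pics/cropA.png

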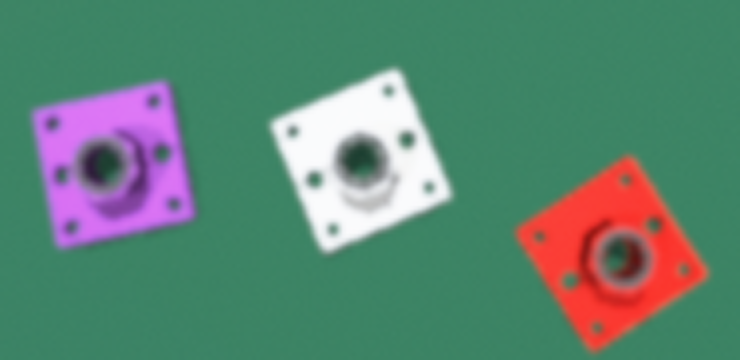

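View pics/cropB.png

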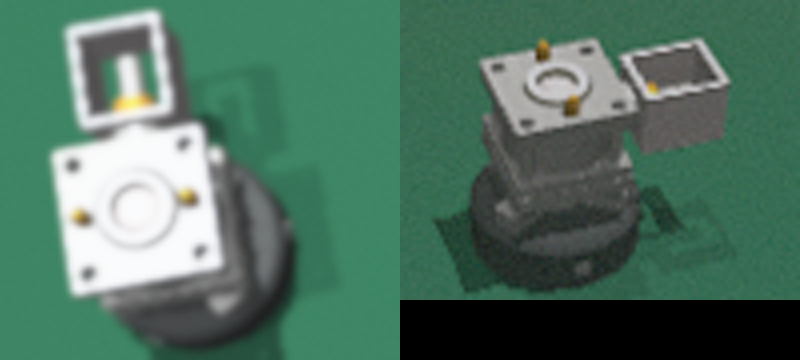

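The crops confirm it. The bare steel cap in the middle is the one to pick (hub around top (316,275)). The left valve shows the white ring and two brass dowels. Next I'll get the yaws and plan the first move.

```bash
python3 - <<'E'
from h import *
ct=calibration('top');cs=calibration('side')
a=plane(ct,225+315/4,235+179/4,12);b=plane(ct,225+407/4,235+139/4,12)
print('cap holes',a,b,(a+b)/2,np.linalg.norm(a-b),np.degrees(np.arctan2(*(a-b)[1::-1])))
# corners
P=[(270,123),(400,68),(452,195),(325,252)]
P=np.array([plane(ct,225+u/4,235+v/4,12) for u,v in P]);print(P.mean(0),np.linalg.norm(P-np.roll(P,1,0),axis=1))
a=plane(ct,150+79/4,120+216/4,130);b=plane(ct,150+187/4,120+197/4,130)
print('dowels',a,b,(a+b)/2,np.linalg.norm(a-b),np.degrees(np.arctan2(*(a-b)[1::-1])))
a,ea=two(ct,(150+79/4,120+215/4),cs,(290+(543-400)/4,85+42/4));b,eb=two(ct,(150+187/4,120+195/4),cs,(290+(571-400)/4,85+98/4))
print('dowels2',a,ea,b,eb)
c=calibration('wrist');print(c,-c['R'].T@c['t'])
E
```

```text
cap holes [434.93002039 -12.57776782  12.        ] [458.25541551 -63.24829903  12.        ] [446.59271795 -37.91303343  12.        ] 55.78150939244969 114.71824787936048
[446.56412852 -38.29372775  12.        ] [76.92159863 78.98312994 75.72662199 76.91557235]
dowels [640.8132193  262.85619961 130.        ] [652.24309614 208.98514649 130.        ] [646.52815772 235.92067305 130.        ] 55.07025012198613 101.97886388166842
dowels2 [642.90979876 261.92281619 133.70993099] 4.708172948326552 [655.01291555 209.09182322 130.81364483] 3.750687633430812
{'fovy': 58.42884611412971, 'cx': 322.5585297299549, 'cy': 193.5131155557034, 'k1': 0.016230877809307247, 'R': array([[ 0.38297724, -0.92375563, -0.00199121],
       [-0.88109548, -0.3659367 ,  0.29960154],
       [-0.27748726, -0.11298612, -0.95406234]]), 't': array([-523.92062001,  -37.56579067,  391.65727623])} [ 276.23052975 -453.4694879   383.87699164]
```

```bash
python3 -m jog '[0,36,-29,0,0, 0,36,-29,0,0, 0,36,-29,0,0, 0,36,-29,0,0, 0,36,-29,0,0]'; python3 -m jog '[0,36,-29,0,0, 0,36,-29,0,0, 0,36,-29,0,0, 0,36,-29,0,0, 0,36,-29,0,0]'
```

```text
time: 0.6
tool_pos: [311.9, -279.8, 248.5]
tcp_rot: [-3.137, 0.001, 0.382]
contact_force: [0.8, -0.7, 0.1]
grip_width: 91.9
time: 1.1
tool_pos: [427.1, -68.8, 248.6]
tcp_rot: [-3.137, 0.001, 0.38]
contact_force: [1.4, -0.4, -0.1]
grip_width: 91.8
```

```bash
cat > snap.py <<'E'
import sys,json
from h import *
n=sys.argv[1]
o=get_obs();c=calibration('wrist');p,d=capture('wrist')
cv2.imwrite(f'pics/{n}.png',p[:,:,::-1]);np.save(f'pics/{n}_d.npy',d)
np.savez(f'pics/{n}_c.npz',**c)
print(o['time'],o['tool_pos'],o['tcp_rot'],o['contact_force'],o['grip_width'])
E
python3 snap.py w1
```

```text
1.1 [427.05427386 -68.77110055 248.55242872] [-3.13695296e+00  9.80501597e-04  3.80060762e-01] [ 1.41173974 -0.42656807 -0.08946106] 91.75348517421212
```

View pics/w1.png

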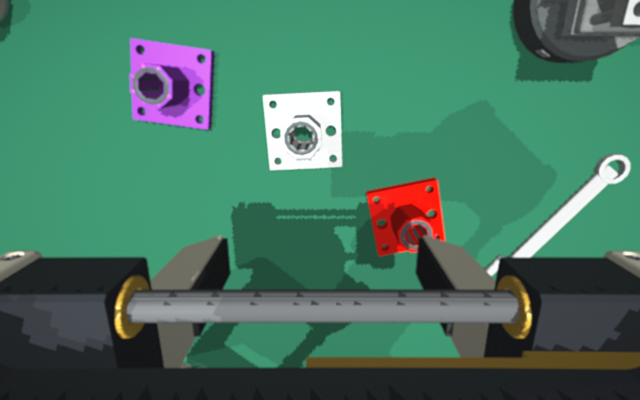

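The wrist view shows the steel cap with its flange centred near (303,131) and its hub bore at (302,137). Its dowel holes are at (276,133) and (331,130). Purple is at (170,84) and red at (408,218).

```bash
cat > capm.py <<'E'
import sys
from h import *
n=sys.argv[1];z=float(sys.argv[2]);box=[int(v) for v in sys.argv[3:7]]
c=dict(np.load(f'pics/{n}_c.npz'));im=cv2.imread(f'pics/{n}.png');hsv=cv2.cvtColor(im,cv2.COLOR_BGR2HSV)
m=((hsv[...,1]<50)&(hsv[...,2]>70)).astype(np.uint8)
k=np.zeros_like(m);k[box[1]:box[3],box[0]:box[2]]=1;m*=k
cs,_=cv2.findContours(m,cv2.RETR_EXTERNAL,cv2.CHAIN_APPROX_NONE);ct=max(cs,key=cv2.contourArea)
r=cv2.minAreaRect(ct);print(r)
ap=cv2.approxPolyDP(ct,0.04*cv2.arcLength(ct,True),True)[:,0];print(ap.tolist())
P=np.array([plane(c,*p,z) for p in ap]);print(P.round(1).tolist());print('ctr',P.mean(0),np.linalg.norm(P-np.roll(P,1,0),axis=1))
for i in range(len(P)):
    e=P[i]-P[i-1];print(round(np.degrees(np.arctan2(e[1],e[0]))%90,2),end=' ')
print()
E
python3 capm.py w1 12 250 80 360 185
python3 - <<'E'
from h import *
c=dict(np.load('pics/w1_c.npz'));im=cv2.imread('pics/w1.png');d=np.load('pics/w1_d.npy')
a=plane(c,276,133,12);b=plane(c,331,130,12);print((a+b)/2,np.linalg.norm(a-b),np.degrees(np.arctan2(*(a-b)[1::-1])))
for p in ((276,108),(320,150),(290,98),(300,118),(250,200)): print(depthpt(c,*p,d[p[1],p[0]]))
cv2.imwrite('pics/w1c.png',cv2.resize(im[80:185,250:360],None,fx=5,fy=5,interpolation=2))
E
```

```text
((302.87030029296875, 130.406494140625), (76.20480346679688, 77.10368347167969), 87.1375961303711)
[[338, 91], [263, 95], [270, 169], [341, 166]]
[[499.4, -54.6, 12.0], [468.0, 13.2, 12.0], [399.2, -18.3, 12.0], [430.3, -86.8, 12.0]]
ctr [449.24291653 -36.64665065  12.        ] [76.18739218 74.6886541  75.64304626 75.27075138]
24.99 24.82 24.55 24.4 
[449.35895976 -37.08637846  12.        ] 56.58130587661486 115.00076787088516
[460.87033347  -2.96663253  10.94746061]
[437.97782584 -59.89746565  12.42780522]
[475.31022744 -12.72980966  11.29364373]
[465.60225388 -30.05857099  53.74927785]
[354.49845341  -8.76822524   2.20412705]
```

View pics/w1c.png

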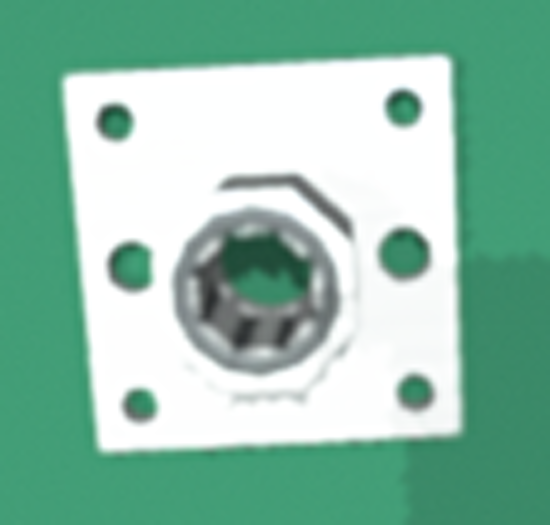

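```bash
python3 -m jog '[0.3,32,-21.5,0,-2.9, 0.3,0,0,45,0, 0.3,0,0,45,0, 0.3,0,0,40,0, 0.3,0,0,0,0]'; python3 snap.py w2
```

```text
time: 1.65
tool_pos: [454.3, -24.2, 115.9]
tcp_rot: [-3.137, -0.006, 0.447]
contact_force: [-0.6, 0.0, -0.3]
grip_width: 64.9
1.65 [454.27871106 -24.15994312 115.90373106] [-3.13720228 -0.00646058  0.44718417] [-0.61372646  0.04579085 -0.30202137] 64.86456653499198
```

View pics/w2.png

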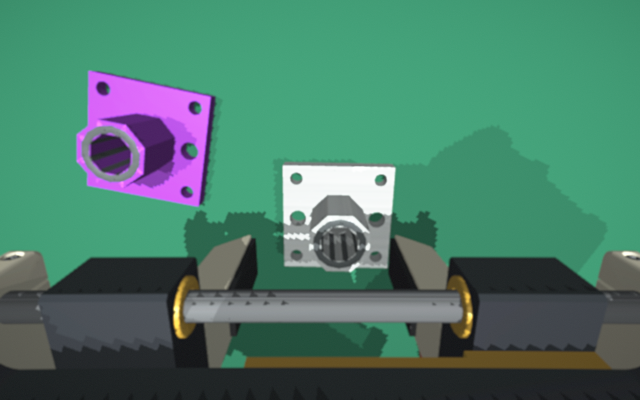

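The steel cap now sits between the fingers, slightly right of their mid-line. Its dowel holes are at (298,218) and (377,218), and the hub rim is near (340,244).

```bash
python3 - <<'E'
from h import *
c=dict(np.load('pics/w2_c.npz'));c1=dict(np.load('pics/w1_c.npz'));im=cv2.imread('pics/w2.png')
cv2.imwrite('pics/w2c.png',cv2.resize(im[155:285,265:415],None,fx=5,fy=5,interpolation=2))
a=plane(c,298,218,12);b=plane(c,377,218,12);print((a+b)/2,np.linalg.norm(a-b),np.degrees(np.arctan2(*(a-b)[1::-1])))
P=np.array([plane(c,*p,12) for p in ((282,166),(396,167),(389,268))]);print(P,(P[0]+P[2])/2)
print(two(c1,(250+255/5,80+290/5),c,(340,244)))
print(two(c1,(276.3,133.1),c,(298,218)),two(c1,(331,130.5),c,(377,218)))
print(get_obs()['tool_pos'],get_obs()['tcp_rot'])
E
```

```text
[449.77325708 -37.21782755  12.        ] 55.93606819830566 115.81115486750448
[[467.14962404  13.37542041  12.        ]
 [500.07732298 -56.47376396  12.        ]
 [430.98091172 -89.05467502  12.        ]] [449.06526788 -37.83962731  12.        ]
(array([449.27838262, -37.36956301,  54.00268631]), np.float64(0.2806367261695514))
(array([437.56302375, -11.90331785,  12.20461962]), np.float64(0.3169376251145195)) (array([460.69531029, -63.32692347,   8.43048806]), np.float64(0.6283757659612188))
[455.88934223 -24.61859708 118.30658209] [-3.13975674 -0.00976489  0.44693383]
```

View pics/w2c.png

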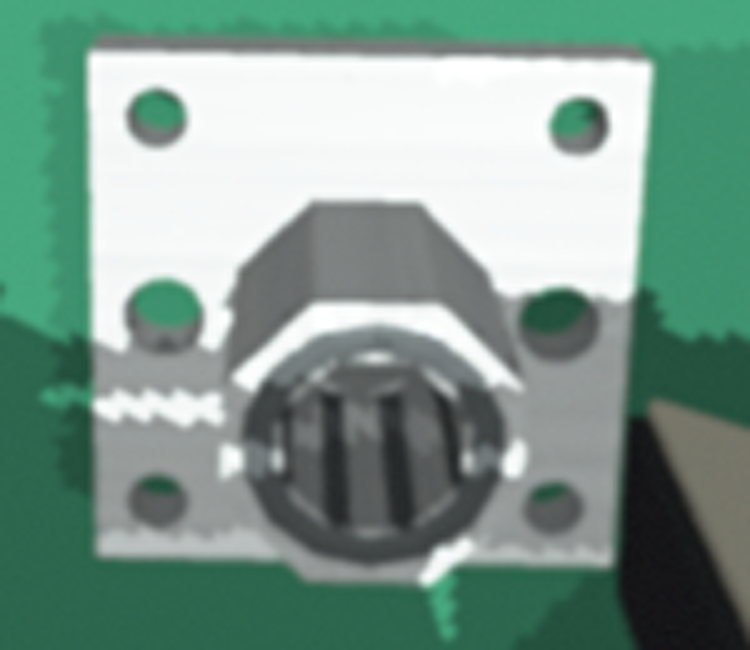

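```bash
python3 -m jog '[0.3,-11.5,8.7,0,0.6, 0.3,0,0,0,0]'
```

```text
time: 1.9
tool_pos: [450.9, -38.2, 121.2]
tcp_rot: [3.141, -0.013, 0.436]
contact_force: [-0.0, -0.3, -0.2]
grip_width: 63.9
```

```bash
python3 -m jog '[0.3,-1,-1.4,40,0, 0.3,0,0,28,0, 0.3,0,0,0,0]'
```

```text
time: 2.2
tool_pos: [456.6, -38.6, 58.6]
tcp_rot: [3.132, -0.025, 0.434]
contact_force: [-0.5, 0.6, -0.2]
grip_width: 64.4
```

```bash
python3 -m jog '[0.3,0,0,0,0]'; python3 -m jog '[0.3,0,0,-20,0]';  python3 -m jog '[0.3,0,0,0,0]'; python3 -m jog '[0.3,0,0,0,0]'
```

```text
time: 2.3
tool_pos: [457.7, -38.8, 60.3]
tcp_rot: [3.13, -0.027, 0.434]
contact_force: [0.5, 0.5, 0.7]
grip_width: 64.1
time: 2.4
tool_pos: [456.8, -38.6, 80.7]
tcp_rot: [3.132, -0.025, 0.434]
contact_force: [0.3, 0.6, 0.6]
grip_width: 64.0
time: 2.5
tool_pos: [459.2, -39.1, 84.3]
tcp_rot: [3.127, -0.031, 0.434]
contact_force: [1.9, 0.2, -0.3]
grip_width: 64.2
time: 2.6
tool_pos: [459.9, -39.2, 85.8]
tcp_rot: [3.126, -0.033, 0.434]
contact_force: [0.3, 0.2, 0.1]
grip_width: 64.3
```

```bash
S='from plant import *;import numpy as np;np.set_printoptions(precision=5,suppress=True);o=get_obs();print(o["joint_positions"],o["dq"],o["tau"],o["tool_pos"],o["tcp_rot"])'; python3 -c "$S"; python3 -m jog '[0.3,0,0,0,0]'>/dev/null; python3 -c "$S"; python3 -m jog '[0.3,0,0,0,0]'>/dev/null;python3 -c "$S";  python3 -c 'from plant import *;capture("top");capture("top")'; python3 -c "$S"
```

```text
[-0.25676  0.43244  1.93456  0.01271  0.73915  0.87056] [ 0.00279 -0.04216 -0.03169  0.00023  0.01973  0.00136] [ -0.04728 -40.05184 -16.82123   0.08373  -0.2113    0.00355] [459.93896 -39.1765   85.78994] [ 3.12557 -0.0328   0.43449]
[-0.25665  0.43093  1.93381  0.01275  0.73935  0.87066] [-0.00045 -0.01133 -0.0015  -0.00017  0.00649  0.00174] [  0.02134 -40.01009 -16.63567   0.08586  -0.18488   0.0032 ] [460.52199 -39.26751  86.6611 ] [ 3.12428 -0.03442  0.43452]
[-0.25655  0.43048  1.9338   0.01274  0.7394   0.87074] [ 0.00129 -0.00629 -0.00276  0.00294  0.00154  0.00146] [  0.01179 -40.0511  -16.69818   0.08592  -0.21944   0.00334] [460.57476 -39.23846  86.86492] [ 3.12402 -0.03472  0.43456]
[-0.25659  0.43102  1.93394  0.01275  0.73935  0.87066] [ 0.00056  0.00647  0.00281 -0.00123 -0.00001 -0.00134] [  0.02319 -40.0328  -16.61298   0.08619  -0.21198   0.00393] [460.4347  -39.21462  86.58468] [ 3.12443 -0.03424  0.43459]
```

```bash
cat > st.py <<'E'
from plant import *;import numpy as np,sys
np.set_printoptions(precision=4,suppress=True)
for i in range(int(sys.argv[1]) if len(sys.argv)>1 else 2): capture("top")
o=get_obs();r=o['tcp_rot'];y=r[2]
from scipy.spatial.transform import Rotation as R
M=R.from_euler('xyz',r).as_matrix()
print('t%.2f'%o['time'],o['tool_pos'].round(2),'rot',r,'zaxis',M[:,2],'yawdeg %.2f'%np.degrees(y),'F',o['contact_force'].round(1),'M',o['moment'].round(2),'w%.1f'%o['grip_width'],'j',o['joint_positions'])
if len(sys.argv)>3:
    t=np.array([float(sys.argv[2]),float(sys.argv[3]),float(sys.argv[4]) if len(sys.argv)>4 else o['tool_pos'][2]]);print('to go tool',(M.T@(t-o['tool_pos'])).round(2))
E
python3 -m jog '[0.3,0,0,-20,0, 0.3,0,0,-20,0, 0.3,0,0,-20,0]'; python3 st.py 2
```

```text
time: 3.2
tool_pos: [455.7, -38.6, 144.6]
tcp_rot: [3.131, -0.027, 0.434]
contact_force: [-0.1, 0.4, 0.3]
grip_width: 64.1
t3.30 [457.34 -39.01 146.29] rot [ 3.127  -0.0312  0.4343] zaxis [ 0.0344 -0.0001 -0.9994] yawdeg 24.88 F [ 0.5 -0.3  0.4] M [-0.   -0.    0.01] w64.4 j [-0.2579  0.3305  1.8749  0.011   0.9028  0.8721]
```

```bash
python3 -m jog '[0.3,0,0,-40,0, 0.3,0,0,-40,0, 0.3,0,0,-40,0]'; python3 st.py 1;python3 -m jog '[0.3,0,0,40,0]'; python3 st.py 1;python3 st.py 1; python3 -m jog '[0.3,0,0,20,0]';python3 st.py 1;python3 st.py 1
```

```text
time: 3.6
tool_pos: [449.9, -38.3, 262.1]
tcp_rot: [3.137, -0.018, 0.434]
contact_force: [-0.2, -0.2, 0.6]
grip_width: 64.1
t3.65 [452.68 -38.93 268.7 ] rot [ 3.1301 -0.0274  0.4341] zaxis [ 0.0297  0.0011 -0.9996] yawdeg 24.87 F [ 2.5 -0.3  5.2] M [ 0.02 -0.15  0.01] w64.2 j [-0.2604  0.1815  1.6966  0.0092  1.2351  0.8735]
time: 3.75
tool_pos: [457.6, -39.8, 233.2]
tcp_rot: [3.121, -0.038, 0.434]
contact_force: [-0.4, -0.2, -1.2]
grip_width: 64.4
t3.80 [453.1  -38.72 224.7 ] rot [ 3.1312 -0.0261  0.4339] zaxis [ 0.0281  0.0015 -0.9996] yawdeg 24.86 F [-2.9  0.4 -6. ] M [0.05 0.21 0.04] w64.2 j [-0.2597  0.2255  1.7694  0.0096  1.1199  0.8732]
t3.85 [451.82 -38.38 225.27] rot [ 3.1346 -0.022   0.4339] zaxis [ 0.0229  0.0029 -0.9997] yawdeg 24.86 F [-1.1  0.3 -0.3] M [0.03 0.07 0.03] w64.3 j [-0.2597  0.2253  1.7679  0.0096  1.127   0.8732]
time: 3.95
tool_pos: [453.1, -38.5, 206.0]
tcp_rot: [3.133, -0.024, 0.434]
contact_force: [0.8, -0.1, -0.1]
grip_width: 64.2
t4.00 [450.43 -37.89 201.61] rot [ 3.1388 -0.0169  0.4337] zaxis [ 0.0165  0.0045 -0.9999] yawdeg 24.85 F [-3.1  0.7 -3.8] M [-0.01  0.15  0.05] w64.0 j [-0.2594  0.2531  1.8034  0.0098  1.0703  0.873 ]
t4.05 [450.46 -37.85 202.83] rot [ 3.139  -0.0166  0.4338] zaxis [ 0.0161  0.0047 -0.9999] yawdeg 24.86 F [-0.9  0.4 -0.3] M [-0.05  0.03  0.01] w64.1 j [-0.2593  0.2519  1.8012  0.0098  1.0741  0.873 ]
```

```bash
python3 -m jog '[0.3,0,0,30,0]'; python3 st.py 2;python3 -m jog '[0.3,0,0,30,0]'; python3 st.py 2
```

```text
time: 4.15
tool_pos: [453.1, -38.3, 175.3]
tcp_rot: [3.135, -0.021, 0.434]
contact_force: [-0.2, -0.2, -1.1]
grip_width: 64.0
t4.25 [449.03 -37.24 170.7 ] rot [-3.1397 -0.0112  0.4337] zaxis [ 0.0094  0.0064 -0.9999] yawdeg 24.85 F [-0.1  0.3  0.8] M [0.02 0.02 0.08] w64.1 j [-0.2588  0.2939  1.8457  0.0103  0.9946  0.8727]
time: 4.35
tool_pos: [451.9, -37.7, 143.7]
tcp_rot: [3.139, -0.016, 0.434]
contact_force: [0.6, -0.5, -0.1]
grip_width: 64.3
t4.45 [447.77 -36.69 139.4 ] rot [-3.1361 -0.0068  0.4337] zaxis [ 0.0038  0.0079 -1.    ] yawdeg 24.85 F [-0.9  0.3 -0. ] M [ 0.01 -0.03  0.02] w64.5 j [-0.2583  0.3397  1.8846  0.0108  0.9156  0.8722]
```

```bash
python3 -m jog '[0.3,0,0,30,0]'; python3 st.py 2 449.2 -37.4 42
```

```text
time: 4.55
tool_pos: [450.8, -37.2, 112.8]
tcp_rot: [-3.141, -0.012, 0.434]
contact_force: [-0.1, -0.3, -0.0]
grip_width: 64.3
t4.65 [446.73 -36.15 108.75] rot [-3.1332 -0.0033  0.4337] zaxis [-0.0006  0.009  -1.    ] yawdeg 24.85 F [-0.8 -0.5 -0. ] M [-0.   -0.01 -0.  ] w64.2 j [-0.2577  0.3891  1.9182  0.0116  0.8372  0.8716]
to go tool [ 1.5   2.74 66.74]
```

```bash
python3 -m jog '[0.3,3,2,33,0]'; python3 st.py 2 449.2 -37.4 41
```

```text
time: 4.75
tool_pos: [453.3, -37.1, 79.6]
tcp_rot: [-3.138, -0.009, 0.434]
contact_force: [0.3, -1.1, -0.5]
grip_width: 64.3
t4.85 [449.51 -36.22  75.22] rot [-3.1306 -0.0001  0.4337] zaxis [-0.0045  0.01   -0.9999] yawdeg 24.85 F [-1.4  0.4  0.5] M [ 0.   -0.01  0.01] w64.5 j [-0.2563  0.4532  1.9395  0.0125  0.7558  0.8717]
to go tool [-0.78  1.32 34.21]
```

```bash
python3 -m jog '[0.3,0.5,1.3,33,0]'; python3 st.py 2 449.2 -37.4 41
```

```text
time: 4.95
tool_pos: [453.6, -37.6, 46.1]
tcp_rot: [-3.135, -0.006, 0.434]
contact_force: [0.6, -0.3, -0.7]
grip_width: 64.2
t5.05 [449.36 -36.63  41.9 ] rot [-3.1279  0.0031  0.4337] zaxis [-0.0085  0.0111 -0.9999] yawdeg 24.85 F [-0.6  0.7  0.2] M [ 0.02  0.01 -0.  ] w64.2 j [-0.2573  0.5173  1.9619  0.0137  0.6735  0.869 ]
to go tool [-0.47  0.65  0.9 ]
```

```bash
python3 -m jog '[1,0,0,0,0]'; python3 st.py 4; python3 snap.py w3
```

```text
time: 5.15
tool_pos: [449.8, -36.7, 43.5]
tcp_rot: [-3.128, 0.003, 0.434]
contact_force: [-0.0, 0.4, 0.9]
grip_width: 59.8
t5.35 [450.19 -36.83  43.49] rot [-3.1296  0.0011  0.4338] zaxis [-0.006   0.0104 -0.9999] yawdeg 24.86 F [ 0.6 -0.4  0.4] M [-0.03  0.02  0.02] w44.9 j [-0.2572  0.5143  1.9605  0.0137  0.6753  0.869 ]
5.35 [450.1885322  -36.83082029  43.48563305] [-3.12957382e+00  1.09423496e-03  4.33815882e-01] [ 0.62546248 -0.35894057  0.3928937 ] 44.93917599404727
```

View pics/w3.png

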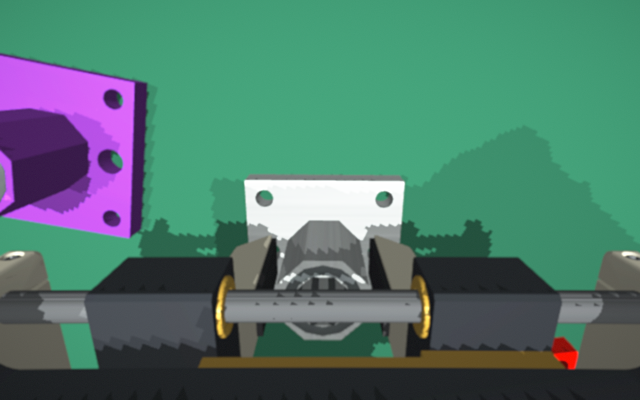

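The hub, around (322,275), sits squarely between the two pads, and the fingers are still closing. I'll keep closing.

```bash
python3 -m jog '[1,0,0,0,0]'; python3 st.py 4
```

```text
time: 5.5
tool_pos: [450.2, -36.9, 43.8]
tcp_rot: [-3.13, 0.001, 0.434]
contact_force: [0.2, -0.0, -6.7]
grip_width: 36.0
t5.70 [449.99 -36.71  43.54] rot [-3.1294  0.0013  0.4339] zaxis [-0.0063  0.0105 -0.9999] yawdeg 24.86 F [-2.   0.9  4.2] M [-0.14  0.16 -0.  ] w35.9 j [-0.2571  0.5141  1.9608  0.0137  0.6755  0.8691]
```

```bash
python3 -m jog '[1,0,0,-30,0]'; python3 st.py 2; python3 -m jog '[1,0,0,-40,0]'; python3 st.py 2;python3 -m jog '[1,0,0,-40,0]'; python3 st.py 2
```

```text
time: 5.8
tool_pos: [447.4, -36.4, 71.0]
tcp_rot: [-3.124, 0.008, 0.434]
contact_force: [0.0, 0.0, -7.2]
grip_width: 35.6
t5.90 [451.59 -37.37  75.25] rot [-3.132  -0.0019  0.4339] zaxis [-0.0023  0.0095 -1.    ] yawdeg 24.86 F [ 1.  -1.4 -7.3] M [-0.1  -0.15  0.  ] w35.8 j [-0.2576  0.4552  1.9354  0.0125  0.7556  0.8701]
time: 6.0
tool_pos: [448.4, -37.0, 111.3]
tcp_rot: [-3.125, 0.006, 0.434]
contact_force: [-0.1, -0.2, -7.4]
grip_width: 35.6
t6.10 [453.85 -38.29 117.61] rot [-3.1361 -0.0069  0.4339] zaxis [ 0.004   0.0079 -1.    ] yawdeg 24.86 F [ 1.2 -0.9 -6.6] M [-0.1  -0.1  -0.02] w36.4 j [-0.2583  0.3834  1.8934  0.0113  0.863   0.8711]
time: 6.2
tool_pos: [450.3, -37.8, 153.3]
tcp_rot: [-3.129, 0.002, 0.434]
contact_force: [-0.1, -0.8, -6.8]
grip_width: 35.7
t6.30 [455.75 -39.12 159.76] rot [-3.1402 -0.012   0.434 ] zaxis [ 0.0103  0.0063 -0.9999] yawdeg 24.87 F [ 1.1 -0.3 -6.5] M [-0.08 -0.14  0.06] w35.9 j [-0.2591  0.32    1.8435  0.0105  0.9698  0.8718]
```

```bash
python3 -m jog '[1,0,0,-40,0]'; python3 st.py 2;python3 -m jog '[1,0,0,-40,0]'; python3 st.py 2 560 210 235
```

```text
time: 6.4
tool_pos: [451.9, -38.6, 194.7]
tcp_rot: [-3.133, -0.003, 0.434]
contact_force: [-0.6, -0.0, -7.5]
grip_width: 36.0
t6.50 [457.15 -39.83 201.5 ] rot [ 3.1392 -0.0165  0.434 ] zaxis [ 0.016   0.0048 -0.9999] yawdeg 24.87 F [ 1.1 -0.6 -5.9] M [-0.05 -0.13 -0.06] w35.7 j [-0.2599  0.2655  1.7862  0.01    1.0757  0.8723]
time: 6.6
tool_pos: [453.2, -39.2, 235.7]
tcp_rot: [-3.136, -0.006, 0.434]
contact_force: [0.3, -0.2, -7.3]
grip_width: 35.9
t6.70 [458.2  -40.47 242.83] rot [ 3.1357 -0.0208  0.434 ] zaxis [ 0.0213  0.0034 -0.9998] yawdeg 24.87 F [ 1.5 -0.9 -5.5] M [-0.03 -0.1   0.04] w35.6 j [-0.2606  0.2201  1.722   0.0095  1.1798  0.8726]
to go tool [ 197.49 -184.5    10.86]
```

```bash
python3 -m jog '[1,33,-31,0,2.1, 1,33,-31,0,2.1, 1,33,-31,0,2.1]'; python3 st.py 2 562 215 235
```

```text
time: 7.0
tool_pos: [512.4, 81.2, 235.3]
tcp_rot: [3.139, -0.012, 0.31]
contact_force: [1.4, -0.5, -6.0]
grip_width: 35.9
t7.10 [513.56  84.75 234.58] rot [ 3.141  -0.0137  0.3162] zaxis [ 0.0132  0.0037 -0.9999] yawdeg 18.11 F [ 0.  -0.9 -6.6] M [-0.09  0.02 -0.02] w35.9 j [0.0142 0.3413 1.575  0.0038 1.2122 1.2676]
to go tool [  86.53 -108.74    0.7 ]
```

```bash
python3 -m jog '[1,29,-35,0,2.1, 1,29,-35,0,2.1, 1,29,-35,0,2.1]'; python3 st.py 2 562 215 235; python3 snap.py w4
```

```text
time: 7.4
tool_pos: [566.3, 208.7, 222.9]
tcp_rot: [3.14, 0.002, 0.198]
contact_force: [0.8, -0.9, -6.7]
grip_width: 36.3
t7.50 [566.99 212.39 221.39] rot [-3.1403  0.0016  0.2035] zaxis [-0.0019  0.0009 -1.    ] yawdeg 11.66 F [ 0.1 -0.8 -7.2] M [-0.06  0.    0.01] w35.6 j [0.2313 0.5141 1.3356 0.0013 1.2935 1.5982]
to go tool [ -4.38  -3.58 -13.6 ]
7.5 [566.9880788  212.39130577 221.38578105] [-3.14034591e+00  1.63783663e-03  2.03455487e-01] [ 0.12922265 -0.77411041 -7.24434109] 35.63768126720981
```

View pics/w4.png

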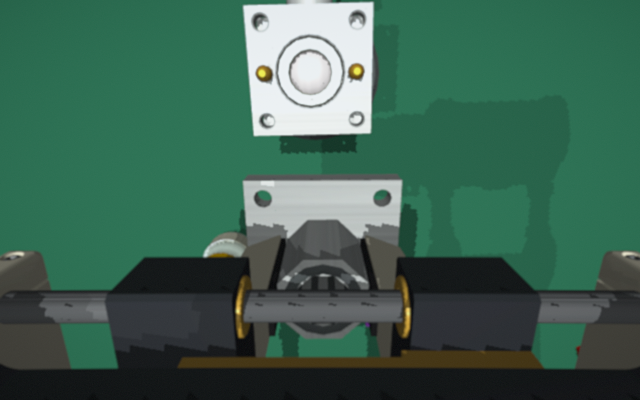

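The wrist view shows the ready valve at (310,72), with its brass dowel tips at (264,73) and (357,71). The held cap's front bolt holes are at (262,198) and (382,198).

```bash
cat > val.py <<'E'
import sys
from h import *
n=sys.argv[1]
c=dict(np.load(f'pics/{n}_c.npz'));im=cv2.imread(f'pics/{n}.png');hsv=cv2.cvtColor(im,cv2.COLOR_BGR2HSV);d=np.load(f'pics/{n}_d.npy')
m=((hsv[...,0]>15)&(hsv[...,0]<35)&(hsv[...,1]>120)&(hsv[...,2]>60)).astype(np.uint8);m[200:]=0
N,l,s,ce=cv2.connectedComponentsWithStats(m)
for i in range(1,N):
    if s[i][4]>20: print(s[i],ce[i])
x0,y0,x1,y1=[int(v) for v in sys.argv[2:6]]
cv2.imwrite(f'pics/{n}c.png',cv2.resize(im[y0:y1,x0:x1],None,fx=5,fy=5,interpolation=2))
E
python3 val.py w4 240 0 380 115
python3 - <<'E'
from h import *
c=dict(np.load('pics/w4_c.npz'));d=np.load('pics/w4_d.npy')
for p in ((310,120),(280,30),(340,110),(310,42),(310,72)): print(p,depthpt(c,*p,d[p[1],p[0]]))
E
```

```text
[349  64  14  15 160] [355.8    70.925]
[257  66  15  15 172] [263.70930233  73.14534884]
(310, 120) [621.81515784 232.64005831 118.79900371]
(280, 30) [670.18610928 260.37063493 119.90436581]
(340, 110) [632.01437826 215.08676749 120.16583579]
(310, 42) [666.96006986 241.28276897 124.71501737]
(310, 72) [650.58093527 238.20295225 121.05631298]
```

View pics/w4c.png

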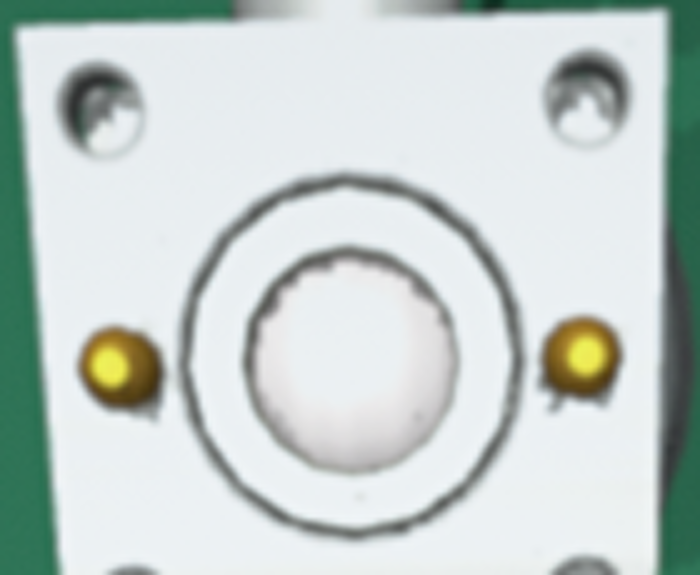

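```bash
python3 - <<'E'
from h import *
c=dict(np.load('pics/w4_c.npz'));ct=calibration('top')
def rep(a,b): print((a+b)/2,np.linalg.norm(a-b),np.degrees(np.arctan2(*(a-b)[1::-1]))-90)
rep(plane(c,262.1,73.6,132),plane(c,357,71.1,132))
P=np.array([plane(c,*p,120) for p in ((243.2,5.2),(373.6,2),(371.5,132.5),(254,136))]);print(P.mean(0),np.linalg.norm(P-np.roll(P,1,0),axis=1),np.degrees(np.arctan2(*(P[0]-P[1])[1::-1]))-90)
# cap in hand
o=np.array([566.99,212.39,221.39])
a=plane(c,262.5,198,221.4-43.5+12);b=plane(c,382,198,221.4-43.5+12);rep(a,b)
M=np.array([[np.cos(.2035),np.sin(.2035)],[np.sin(.2035),-np.cos(.2035)]])
print('capfront in tool',M@((a+b)/2-o)[:2])
E
```

```text
[650.16698175 238.02675513 132.        ] 55.73858391604246 13.168563559086436
[650.35003966 237.81122978 120.        ] [76.36823969 76.33867711 75.75861769 76.6157292 ] 12.991148930716221
[594.38535127 218.6677252  189.9       ] 57.714691474608095 11.761271712220548
capfront in tool [28.09877244 -0.61163079]
```

```bash
python3 - <<'E'
from h import *
c=dict(np.load('pics/w4_c.npz'));ct=calibration('top');cs=calibration('side')
print(two(c,(262.1,73.6),ct,(150+79/4,120+215/4)),two(c,(357,71.1),ct,(150+187/4,120+195/4)))
print(two(c,(262.1,73.6),cs,(290+(543-400)/4,85+41/4)),two(c,(357,71.1),cs,(290+(571-400)/4,85+97/4)))
E
python3 -m jog '[1,42,-4,0,-1.3]'; python3 st.py 2 651.1 238.1 190
```

```text
(array([643.72063363, 267.1609038 , 118.74532704]), np.float64(0.38248060735318457)) (array([655.91105144, 210.658346  , 123.0736842 ]), np.float64(2.175933428298196))
(array([644.65080887, 264.86626395, 133.12522721]), np.float64(1.6433014745047878)) (array([656.7835508 , 210.77257064, 130.82738184]), np.float64(0.44128148108480725))
time: 7.65
tool_pos: [600.6, 221.0, 216.8]
tcp_rot: [3.14, 0.018, 0.228]
contact_force: [1.2, -0.0, -6.4]
grip_width: 35.8
t7.75 [608.29 222.06 215.02] rot [3.1406 0.0084 0.2267] zaxis [-0.0079 -0.0028 -1.    ] yawdeg 12.99 F [-0.6 -0.1 -7.1] M [-0.01 -0.03 -0.04] w35.6 j [ 0.2322  0.6019  1.1996 -0.001   1.3485  1.5765]
to go tool [45.53 -6.03 24.63]
```

```bash
python3 -m jog '[1,45,-6,-3,0]'; python3 st.py 3 651.1 238.1 176
```

```text
time: 7.85
tool_pos: [643.8, 235.3, 210.6]
tcp_rot: [3.14, 0.029, 0.226]
contact_force: [0.9, 0.4, -6.4]
grip_width: 35.7
t8.00 [651.79 237.05 211.15] rot [3.1402 0.0147 0.2257] zaxis [-0.014  -0.0047 -0.9999] yawdeg 12.93 F [-0.4  0.4 -7. ] M [ 0.   -0.01  0.02] w35.8 j [ 0.239   0.7002  1.029  -0.0012  1.4271  1.5842]
to go tool [ 0.08 -1.22 35.15]
```

```bash
python3 -m jog '[1,0,-1.2,15,0, 1,0,0,0,0]'; python3 st.py 2 651.1 238.1 176
```

```text
time: 8.2
tool_pos: [650.7, 236.2, 192.0]
tcp_rot: [3.14, 0.019, 0.224]
contact_force: [-0.3, 0.2, -7.5]
grip_width: 36.1
t8.30 [652.15 236.54 195.9 ] rot [3.1398 0.0123 0.2243] zaxis [-0.0116 -0.0045 -0.9999] yawdeg 12.85 F [-0.6  0.3 -6.1] M [-0.01 -0.08  0.  ] w35.7 j [ 0.2383  0.7088  1.0545 -0.0017  1.3907  1.5851]
to go tool [-0.43 -1.79 19.9 ]
```

```bash
python3 -m jog '[1,0,-3,4,-0.2, 1,0,0,0,0]'; python3 st.py 2 651.1 238.1 176; python3 snap.py w5
```

```text
time: 8.5
tool_pos: [651.6, 239.1, 193.8]
tcp_rot: [3.14, 0.009, 0.228]
contact_force: [-0.0, -0.3, -7.0]
grip_width: 35.8
t8.60 [652.27 239.   194.78] rot [3.1396 0.007  0.2273] zaxis [-0.0064 -0.0036 -1.    ] yawdeg 13.02 F [-0.6  0.1 -7.3] M [-0.    0.02 -0.05] w35.8 j [ 0.2418  0.7083  1.0584 -0.002   1.382   1.5857]
to go tool [-1.21  0.57 18.79]
8.6 [652.26672347 238.99813639 194.77963265] [3.13955415 0.00704981 0.22732908] [-0.63052443  0.14480345 -7.33054672] 35.82167176816824
```

View pics/w5.png

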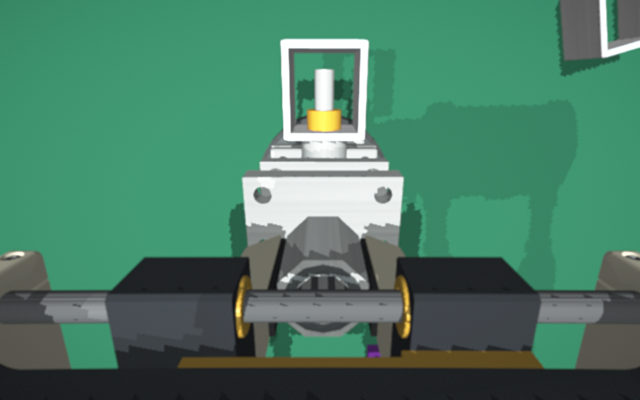

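The held cap hangs over the ready valve, with flange edges at columns 244–402 around centre 323. The stem is at column 324, so it is laterally centred. Descending in small steps.

```bash
python3 -m jog '[1,-0.8,0.4,10,0]'; python3 st.py 2 651.3 238.2 176
```

```text
time: 8.75
tool_pos: [652.4, 238.7, 186.5]
tcp_rot: [3.14, 0.003, 0.227]
contact_force: [0.8, -0.2, -6.7]
grip_width: 36.1
t8.85 [650.68 238.15 183.01] rot [3.1395 0.01   0.2273] zaxis [-0.0093 -0.0043 -0.9999] yawdeg 13.02 F [-0.6 -0.2 -7.6] M [-0.01  0.   -0.01] w36.1 j [ 0.2412  0.7146  1.0789 -0.002   1.3582  1.5851]
to go tool [0.69 0.08 7.01]
```

```bash
python3 -m jog '[1,1.2,0,6,0]'; python3 st.py 2 651.4 238.3 168
```

```text
time: 8.95
tool_pos: [652.1, 238.5, 177.4]
tcp_rot: [3.14, 0.009, 0.227]
contact_force: [0.3, 0.4, -6.0]
grip_width: 36.0
t9.05 [651.25 238.23 175.37] rot [3.1394 0.0126 0.2273] zaxis [-0.0118 -0.005  -0.9999] yawdeg 13.02 F [-0.8  0.1 -7.1] M [0.02 0.04 0.08] w35.6 j [ 0.2411  0.7228  1.0844 -0.002   1.347   1.5851]
to go tool [ 0.25 -0.05  7.37]
```

```bash
python3 -m jog '[1,0.5,0,4,0, 1,0,0,0,0]'; python3 st.py 2 651.4 238.3 168
```

```text
time: 9.25
tool_pos: [651.1, 238.1, 170.9]
tcp_rot: [3.139, 0.015, 0.227]
contact_force: [-2.4, -1.1, -7.9]
grip_width: 35.7
t9.35 [651.16 238.13 170.99] rot [3.1392 0.0146 0.2273] zaxis [-0.0137 -0.0056 -0.9999] yawdeg 13.02 F [-2.8 -1.7 -8.3] M [-0.19  0.54 -0.04] w36.1 j [ 0.2411  0.727   1.0885 -0.0022  1.3407  1.5851]
to go tool [ 0.32 -0.12  2.98]
```

```bash
python3 -m jog '[1,-0.5,0.2,3,0]'; python3 st.py 2 651.2 238.2 163.5
```

```text
time: 9.45
tool_pos: [650.9, 237.9, 168.4]
tcp_rot: [3.139, 0.014, 0.227]
contact_force: [1.6, 0.5, 0.4]
grip_width: 36.1
t9.55 [650.9  237.91 168.66] rot [3.1394 0.0134 0.2272] zaxis [-0.0125 -0.0051 -0.9999] yawdeg 13.02 F [-2.5 -0.9 -4.9] M [-0.1   0.46 -0.06] w35.3 j [ 0.2408  0.7274  1.0942 -0.0021  1.3334  1.5849]
to go tool [ 0.43 -0.22  5.16]
```

```bash
python3 -m jog '[1,-0.2,0.1,3,0]'; python3 st.py 2 651.2 238.2 163.5
```

```text
time: 9.65
tool_pos: [650.9, 237.9, 167.3]
tcp_rot: [3.14, 0.012, 0.227]
contact_force: [-4.4, -1.0, 4.9]
grip_width: 35.5
t9.75 [650.9  237.92 166.99] rot [3.1395 0.0116 0.2273] zaxis [-0.0108 -0.0046 -0.9999] yawdeg 13.03 F [-4.1 -0.3  3.5] M [-0.16  0.98 -0.02] w35.9 j [ 0.2408  0.7277  1.0983 -0.002   1.3271  1.5847]
to go tool [ 0.39 -0.21  3.48]
```

```bash
python3 -m jog '[1,-0.2,0.1,3,0]'; python3 st.py 2 651.2 238.2 163.5
```

```text
time: 9.85
tool_pos: [650.9, 237.9, 165.6]
tcp_rot: [3.14, 0.01, 0.227]
contact_force: [-5.9, -0.8, 6.7]
grip_width: 36.0
t9.95 [650.87 237.89 165.35] rot [3.1396 0.0099 0.2273] zaxis [-0.0092 -0.0042 -0.9999] yawdeg 13.03 F [-3.4 -1.7  5.6] M [-0.14  1.11  0.01] w36.0 j [ 0.2407  0.7279  1.1025 -0.0019  1.3212  1.5846]
to go tool [ 0.41 -0.23  1.84]
```

```bash
python3 -m jog '[1,-0.4,0.1,3,0]'; python3 st.py 2 651.2 238.2 163.5;  python3 -m jog '[1,-0.4,0.1,3,0]'; python3 st.py 2 651.2 238.2 163.5
```

```text
time: 10.05
tool_pos: [651.4, 238.0, 164.6]
tcp_rot: [3.14, 0.006, 0.227]
contact_force: [-2.1, -0.7, 10.8]
grip_width: 36.0
t10.15 [651.47 238.02 164.58] rot [3.1399 0.0055 0.2274] zaxis [-0.005  -0.0029 -1.    ] yawdeg 13.03 F [-2.5 -0.4  6.7] M [-0.06  0.73 -0.  ] w35.9 j [ 0.2406  0.7272  1.106  -0.0017  1.3139  1.5844]
to go tool [-0.22 -0.24  1.09]
time: 10.25
tool_pos: [652.0, 238.1, 164.1]
tcp_rot: [3.14, 0.001, 0.228]
contact_force: [-4.9, -1.5, 11.3]
grip_width: 35.9
t10.35 [651.94 238.16 164.11] rot [3.14   0.0012 0.2276] zaxis [-0.0009 -0.0018 -1.    ] yawdeg 13.04 F [-4.6 -0.5  8.6] M [-0.04  0.98  0.01] w35.3 j [ 0.2406  0.7261  1.1095 -0.0016  1.3072  1.5842]
to go tool [-0.71 -0.21  0.61]
```

```bash
python3 -m jog '[1,0,0.1,5,0]'; python3 st.py 2 651.2 238.2 163.5; python3 snap.py w6; python3 - <<'E'
from h import *
p,d=capture('side');im=p[:,:,::-1];cv2.imwrite('pics/s6.png',cv2.resize(im[60:170,260:400],None,fx=5,fy=5,interpolation=2))
E
```

```text
time: 10.45
tool_pos: [652.2, 238.2, 163.8]
tcp_rot: [3.14, -0.002, 0.228]
contact_force: [-17.9, -4.2, 31.3]
grip_width: 36.0
t10.55 [652.17 238.17 163.87] rot [ 3.1401 -0.0027  0.2277] zaxis [ 0.0029 -0.0009 -1.    ] yawdeg 13.05 F [-11.5  -2.6  20. ] M [-0.39  2.16  0.01] w35.8 j [ 0.2405  0.7245  1.1133 -0.0016  1.3011  1.584 ]
to go tool [-0.94 -0.25  0.37]
10.55 [652.17473729 238.16767651 163.87284977] [ 3.14006921e+00 -2.67025800e-03  2.27742080e-01] [-11.5201067   -2.64396515  19.95014798] 35.81772044924688
```

View pics/s6.png

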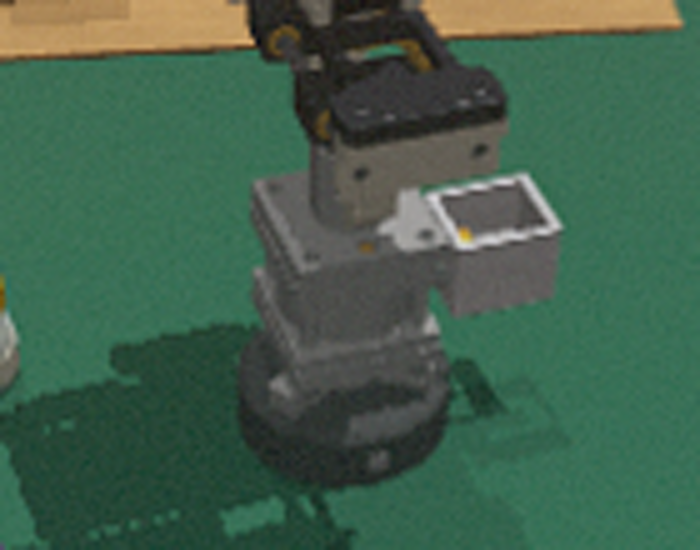

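View pics/w6.png

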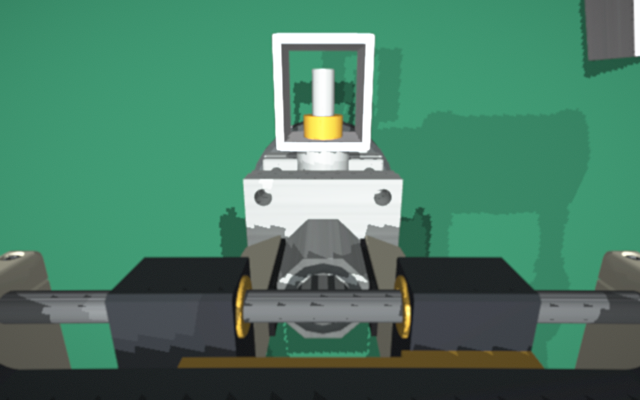

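```bash
python3 -m jog '[1,-1,0,3,0]'; python3 st.py 3 651.2 238.2 163.5; python3 snap.py w7; python3 - <<'E'
from h import *
c=dict(np.load('pics/w7_c.npz'));d=np.load('pics/w7_d.npy')
P=[]
for v in range(184,232,2):
    for u in list(range(250,282,2))+list(range(366,398,2)):
        if d[v,u]>0: P.append(depthpt(c,u,v,d[v,u]))
P=np.array(P);A=np.c_[P[:,:2]-[650.2,237.9],np.ones(len(P))]
k=np.abs(P[:,2]-132)<4
for _ in range(3):
    s=np.linalg.lstsq(A[k],P[k,2],rcond=None)[0];r=P[:,2]-A@s;k=np.abs(r)<1.5
print(k.sum(),len(P),s,r[k].std())
def rep(a,b):
    print((a+b)/2,np.linalg.norm(a-b),np.degrees(np.arctan2(*(a-b)[1::-1]))-90)
rep(plane(c,262.5,197,132),plane(c,382.5,197,132))
E
```

```text
time: 10.75
tool_pos: [652.0, 238.1, 164.1]
tcp_rot: [3.14, -0.007, 0.228]
contact_force: [-3.2, -1.3, 5.5]
grip_width: 35.6
t10.90 [652.03 238.14 163.98] rot [ 3.1401 -0.0072  0.2277] zaxis [ 0.0073  0.0002 -1.    ] yawdeg 13.05 F [-5.6 -0.4 12.1] M [-0.26  1.29 -0.03] w35.4 j [ 0.2405  0.7216  1.1188 -0.0016  1.2941  1.5841]
to go tool [-0.8  -0.25  0.47]
10.9 [652.03135757 238.13781108 163.97506228] [ 3.14014153 -0.00718791  0.22772677] [-5.62917425 -0.40265694 12.10376021] 35.44345054052566
648 766 [4.85450451e-03 1.45873083e-03 1.31719909e+02] 0.5611315158951553
[679.85745153 245.00382924 132.        ] 58.16447559675988 13.10791268950166
```

```bash
python3 -m jog '[1,-1,0.2,5,0]'; python3 st.py 4; python3 st.py 6; python3 st.py 10
```

```text
time: 11.05
tool_pos: [652.2, 238.2, 163.8]
tcp_rot: [3.14, -0.013, 0.228]
contact_force: [-10.3, -2.3, 26.9]
grip_width: 35.9
t11.25 [652.22 238.15 163.8 ] rot [ 3.1404 -0.0135  0.228 ] zaxis [ 0.0134  0.0019 -0.9999] yawdeg 13.06 F [-7.  -1.8 18.7] M [-0.16  1.65  0.02] w36.0 j [ 0.2404  0.7185  1.1252 -0.0014  1.2844  1.5836]
t11.55 [652.2  238.16 163.76] rot [ 3.1404 -0.0134  0.228 ] zaxis [ 0.0133  0.0019 -0.9999] yawdeg 13.07 F [-8.  -2.2 17.9] M [-0.16  1.66 -0.  ] w36.0 j [ 0.2404  0.7186  1.1252 -0.0014  1.2844  1.5836]
t12.05 [652.21 238.14 163.81] rot [ 3.1404 -0.0134  0.228 ] zaxis [ 0.0133  0.0019 -0.9999] yawdeg 13.06 F [-8.1 -0.8 18.7] M [-0.13  1.61  0.05] w35.8 j [ 0.2404  0.7185  1.1252 -0.0014  1.2845  1.5836]
```

```bash
python3 snap.py w8; python3 - <<'E'
from h import *
for n in ('w7','w8'):
  c=dict(np.load(f'pics/{n}_c.npz'))
  d=np.load(f'pics/{n}_d.npy')
  P=np.array([depthpt(c,u,v,d[v,u]) for v in range(182,236) for u in list(range(248,284))+list(range(364,400)) if d[v,u]>0])
  A=np.c_[P[:,:2]-[650.2,237.9],np.ones(len(P))];k=np.abs(P[:,2]-132)<4
  for _ in range(3):
    s=np.linalg.lstsq(A[k],P[k,2],rcond=None)[0];r=P[:,2]-A@s;k=np.abs(r)<1.5
  print(n,k.sum(),s,r[k].std())
im=cv2.imread('pics/w8.png');cv2.imwrite('pics/w8c.png',cv2.resize(im[130:290,230:420],None,fx=4,fy=4,interpolation=2))
c=calibration('side');p,d=capture('side')
# flange top and valve in side view depth
uv=proj(c,[[650.2,237.9,132]])[0];print(uv)
P=[]
for v in range(85,130):
  for u in range(300,375):
    if d[v,u]>0:
      q=depthpt(c,u,v,d[v,u])
      a=np.radians(13);e=np.array([[np.cos(a),np.sin(a)],[-np.sin(a),np.cos(a)]])@(q[:2]-[650.2,237.9])
      if abs(q[2]-132)<6 and max(abs(e))<34 and max(abs(e))>23: P.append([*e,q[2]])
P=np.array(P);A=np.c_[P[:,:2],np.ones(len(P))];k=np.ones(len(P),bool)
for _ in range(3):
    s=np.linalg.lstsq(A[k],P[k,2],rcond=None)[0];r=P[:,2]-A@s;k=np.abs(r)<2
print(len(P),k.sum(),s,r[k].std(),P.min(0),P.max(0))
E
```

```text
12.05 [652.21070497 238.14108518 163.80964328] [ 3.14040729 -0.01342396  0.22797397] [-8.13815418 -0.81523466 18.65989622] 35.79953179908772
w7 3347 [2.96927703e-03 8.83434931e-04 1.31815687e+02] 0.5692217415877304
w8 3368 [1.36765316e-03 4.37711861e-04 1.31706449e+02] 0.5728420964675597
[328.7633514  102.10608901]
186 161 [-9.82692909e-03  3.87297235e-03  1.32292660e+02] 0.9715224201088303 [-33.74945614 -33.91157286 127.0044633 ] [ 33.91577238  33.31966172 135.86808088]
```

View pics/w8c.png

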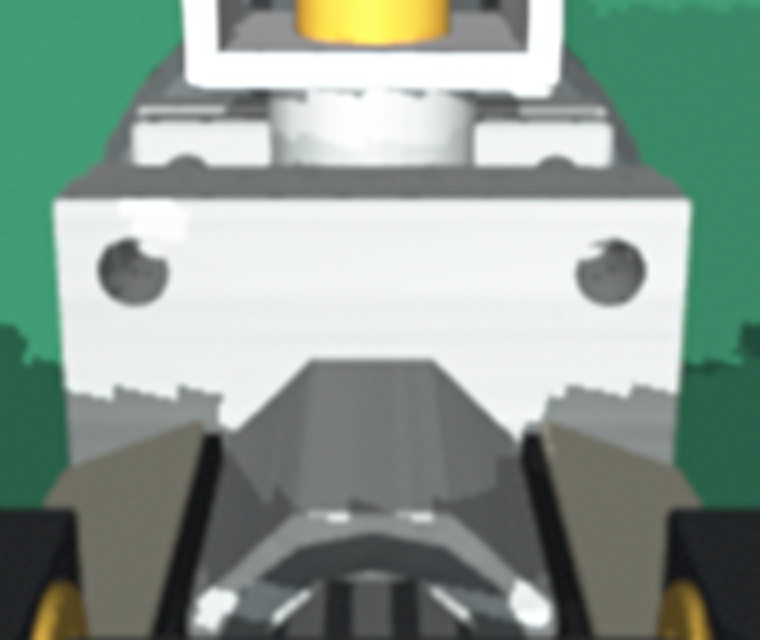

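The flange now lies level, with a wrist-depth slope of about 0.001. Its top is 131.7–132.3 mm up, which matches face + 12 mm. The net push is steady at about 25 N, against 13.5 N from the spring. Handing in.

```bash
python3 -c 'from plant import *;print(close_job())'
```

```text
the job is handed in; nothing more can be done
None
```

I gripped the bare steel cap by its hub and lowered it over the dowels of the left valve, the one with the white seat ring. I pressed it home and handed the job in at about 12 s, still holding and pressing. No verdict is reported, so what follows is from my own checks.

**Last checks, good:**
- **Height and level:** the flange top was at 131.7 mm from the wrist depth and 132.3 mm from the side depth, where 132 is expected. By the wrist depth its slope was about 0.001 rad.
- **Yaw:** the cap was at 13.1° and the valve at 13.0°.
- **Push:** the net downward push held steady at about 25 N over 0.8 s, against about 13.5 N from the seat spring.
- **Grip:** the opening stayed at 36 mm, the hub's width.

**Checks that disagreed or were weak:**
- **Tilt:** the noisier side-camera depth gave a tilt of about 0.01 rad, still inside the limit. The tool itself stood 0.013 rad off vertical.
- **Sideways load:** about 8 N remained on the dowels. The cap's bolt holes suggested its axis is about 1 mm off my measured valve axis, which is within the dowel clearance.
- **Dowel heights:** pairing the wrist and top views gave dowel heights about 10 mm too low, because the two rays are nearly parallel. I relied on the wrist and side pair, which gave 131–133 mm.
- **Not measured:** the seat travel was only inferred from the heights and forces. I did not re-measure the plug or the other bench items at the end. Nothing was carried over the right valve with its plug, and I saw no unexpected contact forces on the way.

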